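# Snap the retaining clip onto the switch drive shaft

## Task

Take the larger of the two steel spring clips and push it, open mouth first, straight down onto the shaft of the switch drive, in the groove between the two dark collars, until it snaps fully home; then let go. Leave the small clip and the spare collar where they are.

Things in the scene. Friction and masses are not known exactly. Their poses are not given: they have to be found in the camera images.
- clip: The larger spring clip, plain steel, about 130 g, loose, standing mouth down on its two flared feet: 20 mm thick (own x), 49 mm across the feet (y), 89 mm tall (z, up). Origin: middle, at foot level. Its upper half is a solid grip plate, 20 mm (x) by 42 mm (y), z = 45 to 89 mm, with level dark grip ridges across its faces. It is the same turned half round about z.
- clip_bore (a point): Centre of the larger clip's bore, 32.5 mm above its feet, 12.5 mm below the grip plate's underside; axes as the clip's (x along the bore). Two sprung legs hang from the plate beside the bore, close in to two lips 17 mm apart 9.5 mm below the bore centre, then flare out to a mouth 39 mm wide at the feet.
- groove (a point): Middle of the groove, on the shaft axis, 60 mm above the bench; x along the shaft, z up. Two fixed dark collars, 42 mm diameter, 14 mm thick, leave a groove 35 mm wide whose floor is the 25 mm shaft. The clip goes on from above, its x along the shaft: its lips spread over the shaft at some 6 to 10 N, highest about 17 mm above home, and close beneath it; home, its bore centre is on the shaft axis.
- drive: The switch drive, fixed: base plate 250 (own x) by 100 by 10 mm, origin under its centre, z up. A level steel shaft runs along x at z = 60 mm; grey pedestals, 76 mm high, at x = -112 and +95 mm, a black switch block 93 mm high at x = 117 to 179 mm. The groove is at x = -37 mm.
- small_clip: The smaller spring clip of the same form, 12 mm thick, 29 mm across the feet, 53 mm tall, standing on its feet; origin at foot level, z up. It does not fit this shaft.
- spare_collar: A loose dark steel ring lying flat, 42 mm in diameter, 26 mm bore, 14 mm high; origin at the centre of its underside.
Mind the look-alikes: they are no part of the job. Leave any yellow look-alike of the clip alone.

How it is judged:
By the outcome, as a careful person would: the job done as asked, in the order asked, and still so for the second after the job is handed in, with the robot touching nothing.
It also fails if it takes over 38 s, if anything falls off the work surface, if the arm or the gripper's body presses on something with over 40 N, if the wrist force passes 120 N, or if a joint passes its speed limit or range.

## Robot

A 6-joint arm with a two-finger parallel gripper is mounted at the origin on the work surface. World frame = base frame: x ahead of the robot, y to its left, z up, the work surface at z = 0. Lengths are in mm, angles in degrees, forces in N, time in s.
With the tool pointing down it reaches from about 300 to 850 mm from the base axis. Payload 4.2 kg.
Tool frame: the origin (TCP) lies midway between the tips of the shut fingers; the grasp point (between the pads) lies 19 mm behind it; z points along the fingers, x is the direction in which the jaws open and shut, and the axes are right-handed (so a half turn about z gives the same grasp; the last joint's range is limited). The gripper opens to 91 mm and grips with 3 to 60 N. Pads are 32 mm wide; open, the fingers measure 118 mm over their backs; the gripper's body (76 mm by 178 mm) begins 60 mm behind the grasp point.
Start: joints at [-69.156, 18.312, 89.639, -0, 72.044, -1.146], TCP at [215.311, -533.183, 213.976] pointing down, gripper open.
Joint ranges: [-177.97, 177.97], [-48.28, 115.42], [12.27, 149.76], [-77.06, 257.06], [2.81, 150.46], [-146.56, 146.56]. Speed limits (degrees/s): [147.25, 147.25, 180, 180, 180, 180].

## Interface

Orientations are given as [roll, pitch, yaw] about the fixed x, y, z axes, in that order (R = Rz(yaw) Ry(pitch) Rx(roll)).
In Python, from workcell import env gives the robot as it stands. The module is installed in compiled form; this text tells all that it offers.
- The arm moves only by the tool drive_tool, never from a script. Its argument "series" is a list of rows, each a list of 3 entries, a list of its own where there are three numbers: the closure, from 0 (fully open) to 1 (shut), then the shift along the tool's x, y, z in mm, then the turn, a rotation vector about the tool's x, y, z in rad. In form: [[gripper, [dx, dy, dz], [rx, ry, rz]], ...]. A call has exactly 5 rows; each row is the pose to reach, as a shift and turn from the pose commanded when the call began, along the tool's axes at that moment; what a row does not reach only later rows make up. A row lasts 1/10 s, in which the tool goes at most 50 mm and 8.59 degrees, less where a joint would pass 70% of its speed; a pose out of reach is approached as far as the arm can. A call with a gripper value outside its range is refused whole. The fingers move at their own pace and stop on an object; "squeeze" is the grip in N (left out, the last holds). Time passes only in rows, so rows that repeat a pose let the fingers close, or fill a call up. It gives the time, the measured TCP pose, the force and the opening at its end, in the units of the state.
- env.state(): the state, without advancing time (a new reading comes with each control period).
- env.grab_frame(name): name is "side" or "top"; returns a dict with "image" (400x640x3 uint8, red, green, blue), "K" (3x3 intrinsics, pixels), "k1" (the pictures are not rectified: a ray, as slopes to the right and down, at radius r is drawn at 1 + k1 r^2 times it, then the intrinsics apply), "origin" and "orientation" of the camera in the world. Camera axes: x right, y down, z forward; pixel columns grow to the right and rows downward; lengths in mm; the calibration is good to about 2 mm. A picture is of the moment at which its call begins. There is no depth.
- env.job_done(): hands the job in, once; it reports no verdict.
The state is a dict: "time_s": time; "qpos": joint angles; "qvel": joint speeds; "effort": joint torques, N m; "ee_pos": TCP position; "ee_rot": TCP orientation; "force": force on the tool from outside, world axes, zero at the start; "torque": the same for the moment, N m; "gripper_width": finger opening in mm.
Only numpy, scipy, OpenCV 4.12 (cv2) and the standard library are available. Lean on these libraries where they do the work, as an engineer would, in place of code of your own. Each camera call takes 0.05 s, during which the arm holds its last target.

## Working session

There is one attempt and no reset: what is moved stays moved. The work goes in short steps, Python scripts to look and compute and a tool call to move; the robot and the scene stay as the last step left them, time stands still between calls to the robot, and variables do not carry over. Pictures are saved under pics/ and viewed, and the job is handed in when it is done.

Besides the shell and the picture viewer there is one more tool, called after "Request:" as name(argument=value, ...) on one line, values as JSON. drive_tool: Moves the arm, as the interface text tells. Its arguments: {"type":"object","properties":{"series":{"type":"array","items":{"type":"array"}},"squeeze":{"type":"number"}},"required":["series"]}

```bash
mkdir -p pics; python3 - <<'E'
from workcell import env
import cv2,pickle
print(env.state())
for n in ("side","top"):
    f=env.grab_frame(n); pickle.dump(f,open(n+"0.pkl","wb"))
    cv2.imwrite(f"pics/{n}0.png",f["image"][:,:,::-1])
    print(n,f["K"],f["k1"],f["origin"],f["orientation"])
E
```

```text
{'time_s': 0.0, 'qpos': array([-6.91563067e+01,  1.83494923e+01,  8.97070726e+01,  1.64849108e-04,
        7.20430017e+01, -1.14444250e+00]), 'qvel': array([ 0.00074547, -0.14796884,  0.0182555 , -0.05132485, -0.02112627,
       -0.02464887]), 'effort': array([ 2.19925794e-03, -4.12457514e+01, -2.31973779e+01,  7.29437009e-02,
        4.56970569e-02, -1.42450376e-04]), 'ee_pos': array([ 215.12219903, -532.6925292 ,  213.13730269]), 'ee_rot': array([-1.79997855e+02,  9.95435984e-02, -6.80119133e+01]), 'force': array([-0.39387476,  0.04260791,  0.51077871]), 'torque': array([-0.00596062,  0.0275001 , -0.03508424]), 'gripper_width': 91.16191444492122}
side [[378.43683327   0.         314.95132824]
 [  0.         378.43683327 196.47598373]
 [  0.           0.           1.        ]] -0.007457436993002328 [ 271.40226208 -621.58236837  442.55493188] [-120.18278285    1.43192451  -25.99556096]
top [[497.5018463    0.         315.30317845]
 [  0.         497.5018463  197.56258015]
 [  0.           0.           1.        ]] -0.03227234993595211 [472.93739582 -44.15736061 924.52949505] [-175.58789792   -1.74350491  -88.79245129]
```

View pics/side0.png

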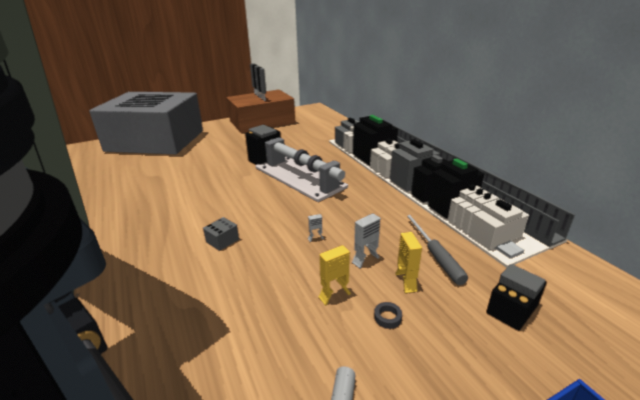

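View pics/top0.png

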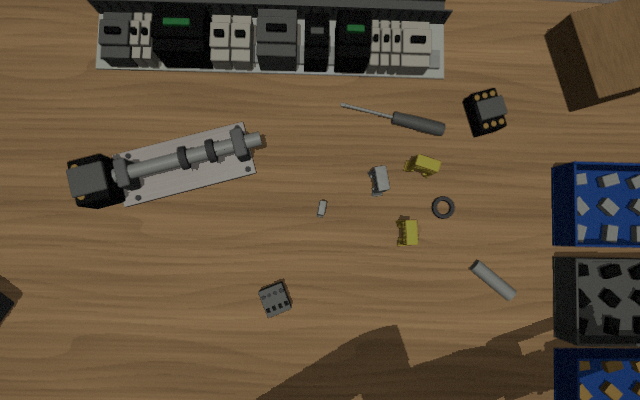

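The large grey clip is at about (380,180) in the top view and (367,240) in the side view. It stands between two yellow look-alikes. The small clip is at (322,208) in the top view, and the drive is upper left, with its groove at about (197,153). I'll zoom in on these.

```bash
cat > h.py <<'E'
import numpy as np,cv2,pickle
from scipy.spatial.transform import Rotation as R
def rot(o): return R.from_euler('xyz',o,degrees=True).as_matrix()
def proj(f,P):
    P=np.atleast_2d(P).astype(float); c=(P-f["origin"])@rot(f["orientation"])
    s=c[:,:2]/c[:,2:]; r2=(s**2).sum(1,keepdims=True); s=s*(1+f["k1"]*r2)
    return s*np.diag(f["K"])[:2]+f["K"][:2,2]
def ray(f,uv):
    uv=np.atleast_2d(uv).astype(float).reshape(-1,1,2)
    s=cv2.undistortPoints(uv,f["K"],np.array([f["k1"],0,0,0.]),).reshape(-1,2)
    d=np.c_[s,np.ones(len(s))]@rot(f["orientation"]).T
    return np.array(f["origin"]),d
def plane(f,uv,z):
    o,d=ray(f,uv); return o+d*((z-o[2])/d[:,2:])
def tri(fa,ua,fb,ub):
    o1,d1=ray(fa,ua);o2,d2=ray(fb,ub);d1=d1[0];d2=d2[0]
    t=np.linalg.lstsq(np.c_[d1,-d2],o2-o1,rcond=None)[0]
    p,q=o1+d1*t[0],o2+d2*t[1]; return (p+q)/2,np.linalg.norm(p-q)
def crop(f,x0,y0,w,h,s,name):
    c=f["image"][y0:y0+h,x0:x0+w,::-1]; cv2.imwrite("pics/"+name,cv2.resize(c,None,fx=s,fy=s,interpolation=cv2.INTER_CUBIC))
def load(n): return pickle.load(open(n,"rb"))
E
python3 - <<'E'
from h import *
t=load("top0.pkl");s=load("side0.pkl")
crop(t,350,140,80,60,10,"t_clip.png"); crop(s,320,190,100,75,8,"s_clip.png")
crop(t,60,115,210,100,3.8,"t_drive.png"); crop(s,240,120,120,80,6.6,"s_drive.png")
E
```

```text
(no output)
```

View pics/t_clip.png

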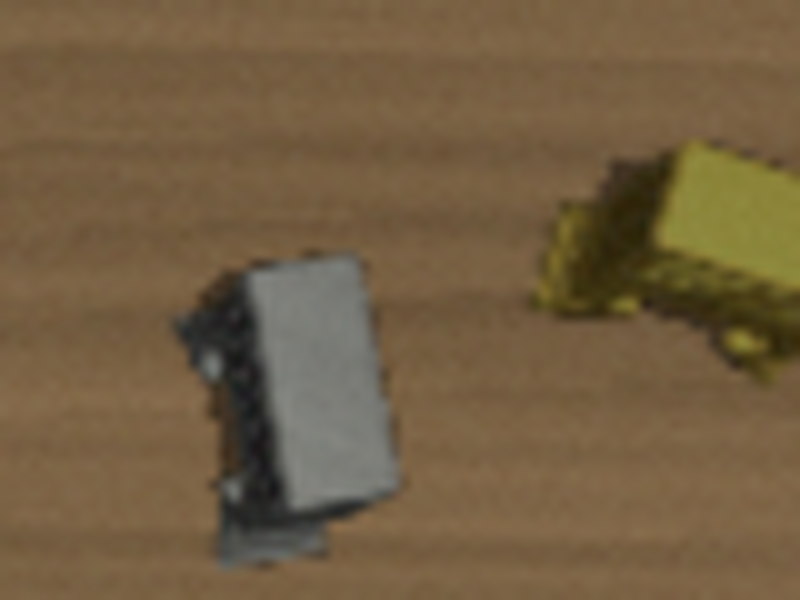

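View pics/s_clip.png

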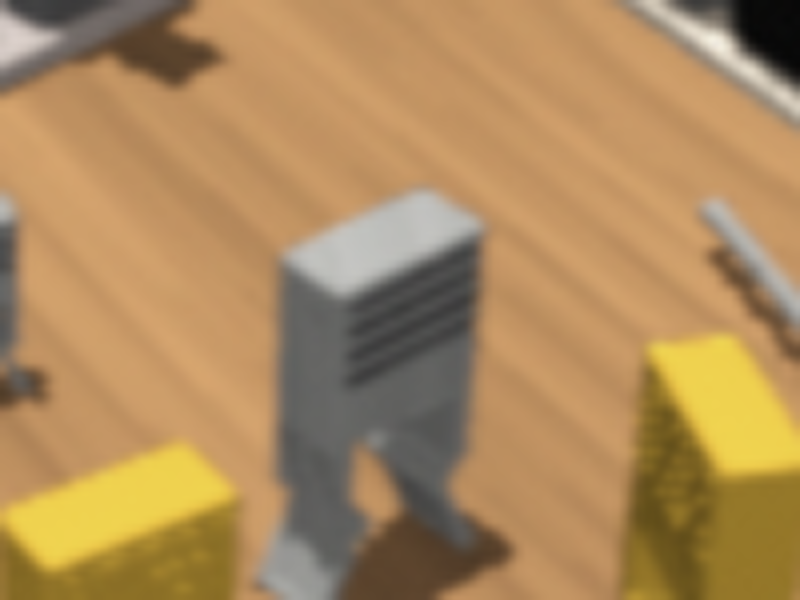

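View pics/t_drive.png

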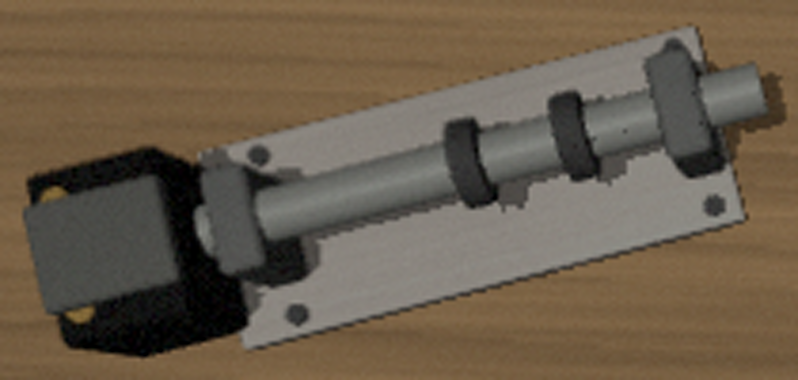

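View pics/s_drive.png

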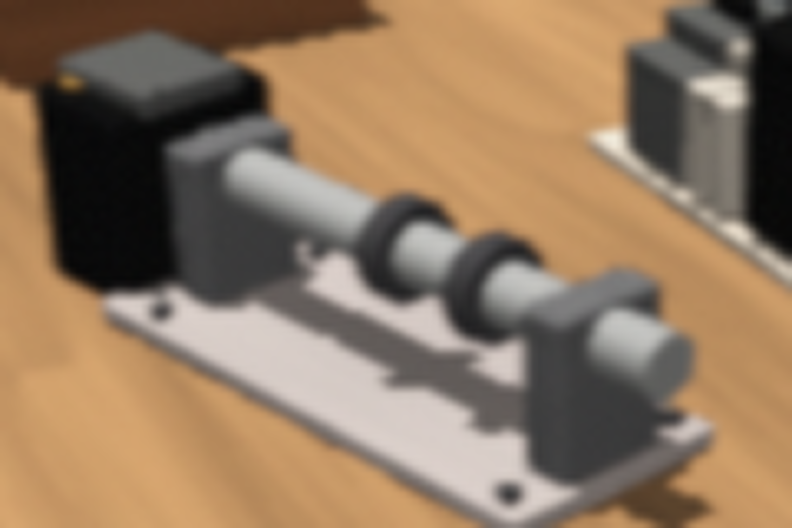

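```bash
python3 - <<'E'
from h import *
t=load("top0.pkl");s=load("side0.pkl")
def un(p,k,x0,y0): return (np.array(p,float)+.5)/k-.5+[x0,y0]
ct=un([(245,268),(355,253),(400,490),(290,510)],10,350,140)
P=plane(t,ct,89);print("clip top",P.round(1).tolist(),P.mean(0))
e=(P[3]-P[0]+P[2]-P[1])/2; print("y-edge len",np.hypot(*e[:2]),"yaw",np.degrees(np.arctan2(e[1],e[0]))); e=(P[1]-P[0]+P[2]-P[3])/2;print("x len",np.hypot(*e[:2]),np.degrees(np.arctan2(e[1],e[0])))
cs=un([(283,258),(425,190),(484,228),(343,298)],8,320,190)
Q=plane(s,cs,89);print("side",Q.round(1).tolist(),Q.mean(0))
e=(Q[1]-Q[0]+Q[2]-Q[3])/2;print("yaw",np.hypot(*e[:2]),np.degrees(np.arctan2(e[1],e[0])))
# foot check
# drive base plate top z=10
bt=un([(695,27),(745,217),(245,350)],3.8,60,115)
B=plane(t,bt,10);print("base",B.round(1).tolist())
bs=un([(105,300),(505,524),(712,432)],6.6,240,120)
C=plane(s,bs,10);print("base side",C.round(1).tolist())
cB=(B[0]+B[2])/2; vx=B[2]-B[1]; print("base centre top",cB,np.hypot(*vx[:2]),np.degrees(np.arctan2(vx[1],vx[0])))
cC=(C[0]+C[2])/2; vx=C[0]-C[1]; print("base centre side",cC,np.hypot(*vx[:2]),np.degrees(np.arctan2(vx[1],vx[0])))
for c,y in((cB,np.degrees(np.arctan2(*(B[2]-B[1])[1::-1]))),(cC,np.degrees(np.arctan2(*(C[0]-C[1])[1::-1])))):
    a=np.radians(y);print("groove",c[:2]-37*np.array([np.cos(a),np.sin(a)]))
# collars: top crest from top view at z=81 on shaft ; inner edges
g=un([(490,170),(553,150)],3.8,60,115)
print("shaft in groove ends mid, z=72.5",plane(t,un([(522,148)],3.8,60,115),72.5))
# shaft line: top silhouettes
sh=un([(262,213),(760,90)],3.8,60,115);print(plane(t,sh,60))
E
```

```text
clip top [[593.5, -167.0, 89.0], [596.6, -185.8, 89.0], [556.2, -193.9, 89.0], [552.4, -175.2, 89.0]] [ 574.68307642 -180.47441765   89.        ]
y-edge len 41.540686788440034 yaw -168.7407684130473
x len 19.07080054753418 -79.54919457503274
side [[551.7, -178.0, 89.0], [592.0, -170.0, 89.0], [594.7, -188.2, 89.0], [554.9, -196.1, 89.0]] [ 573.32251806 -183.06112787   89.        ]
yaw 40.761209900641866 11.22820400879952
base [[682.4, 67.9, 10.0], [589.3, 40.6, 10.0], [519.1, 279.0, 10.0]]
base side [[521.0, 278.4, 10.0], [585.1, 40.6, 10.0], [679.9, 63.7, 10.0]]
base centre top [600.74878881 173.45261404  10.        ] 248.51349527047248 106.4217928597628
base centre side [600.45094419 171.03748599  10.        ] 246.3039137464438 105.09593659756815
groove [611.20892259 137.961973  ]
groove [610.08707755 135.31431516]
shaft in groove ends mid, z=72.5 [[610.38809127 136.57828288  72.5       ]]
[[579.47907006 256.73682565  60.        ]
 [642.20928124  30.87993848  60.        ]]
```

```bash
cat > mv.py <<'E'
import sys
from h import *
# usage: x y z yaw (target, tool down) ; prints shift/turn in the present tool frame
from workcell import env
st=env.state(); Rt=rot(st["ee_rot"]); a=list(map(float,sys.argv[1:5]))
d=Rt.T@(np.array(a[:3])-st["ee_pos"]); T=rot([180,0,a[3]])
w=R.from_matrix(Rt.T@T).as_rotvec()
print("t",st["time_s"],"pos",st["ee_pos"].round(1),"rot",st["ee_rot"].round(2),"F",st["force"].round(1),"w",round(st["gripper_width"],1)); print("shift",d.round(1),"turn",w.round(4),"rows",(np.linalg.norm(d)/50).round(1),(np.linalg.norm(w)/.1499).round(1))
E
python3 mv.py 574 -182 180 11.3
```

```text
t 0.1 pos [ 215.1 -532.8  213.2] rot [-1.800e+02  9.000e-02 -6.801e+01] F [-0.1 -0.5 -0.1] w 91.6
shift [-190.9 -464.1   33.5] turn [-1.1000e-03  1.3000e-03 -1.3842e+00] rows 10.1 9.2
```

Request:
drive_tool(series=[[0, [-18, -44, 3], [0, 0, -0.13]], [0, [-36, -88, 6], [0, 0, -0.27]], [0, [-54, -132, 9], [0, 0, -0.41]], [0, [-72, -176, 12], [0, 0, -0.55]], [0, [-90, -220, 15], [0, 0, -0.69]]], squeeze=40)

```text
time_s: 0.6
ee_pos: [386.5, -365.8, 198.6]
ee_rot: [-180.0, 0.0, -28.2]
force: [0.8, -1.3, -0.4]
gripper_width: 91.4
```

```bash
python3 mv.py 574 -182 180 11.3
```

```text
t 0.6 pos [ 386.5 -365.8  198.6] rot [-1.800e+02  2.000e-02 -2.817e+01] F [ 0.8 -1.3 -0.4] w 91.4
shift [  78.6 -250.5   18.5] turn [-2.000e-04  3.000e-04 -6.889e-01] rows 5.3 4.6
```

Request:
drive_tool(series=[[0, [15, -48, 3], [0, 0, -0.14]], [0, [30, -96, 6], [0, 0, -0.28]], [0, [46, -144, 9], [0, 0, -0.42]], [0, [61, -192, 12], [0, 0, -0.56]], [0, [76, -240, 15], [0, 0, -0.69]]])

```text
time_s: 1.1
ee_pos: [566.3, -192.4, 183.6]
ee_rot: [-180.0, 0.0, 11.4]
force: [-0.5, 0.7, -0.0]
gripper_width: 91.1
```

```bash
python3 mv.py 574 -182 51 11.3
```

```text
t 1.1 pos [ 566.3 -192.4  183.6] rot [-1.800e+02  4.000e-02  1.139e+01] F [-0.5  0.7 -0. ] w 91.1
shift [  9.7  -8.7 132.6] turn [-0.0001  0.0006  0.0015] rows 2.7 0.0
```

Request:
drive_tool(series=[[0, [9.7, -8.7, 20], [0, 0, 0]], [0, [9.7, -8.7, 45], [0, 0, 0]], [0, [9.7, -8.7, 75], [0, 0, 0]], [0, [9.7, -8.7, 75], [0, 0, 0]], [0, [9.7, -8.7, 75], [0, 0, 0]]])

```text
time_s: 1.6
ee_pos: [573.0, -183.7, 109.0]
ee_rot: [-180.0, 0.1, 11.1]
force: [1.1, 0.0, -0.3]
gripper_width: 91.1
```

```bash
python3 mv.py 574 -182 51 11.3; python3 - <<'E'
from workcell import env
from h import *
for n in("side","top"):
    f=env.grab_frame(n);pickle.dump(f,open(n+"1.pkl","wb"))
    if n=="side": crop(f,300,150,160,120,5,"s1.png")
    else: crop(f,330,130,120,90,6,"t1.png")
E
```

```text
t 1.6 pos [ 573.  -183.7  109. ] rot [-1.7997e+02  5.0000e-02  1.1050e+01] F [ 1.1  0.  -0.3] w 91.1
shift [ 1.4 -1.5 58. ] turn [-0.0005  0.001  -0.0043] rows 1.2 0.0
```

View pics/s1.png

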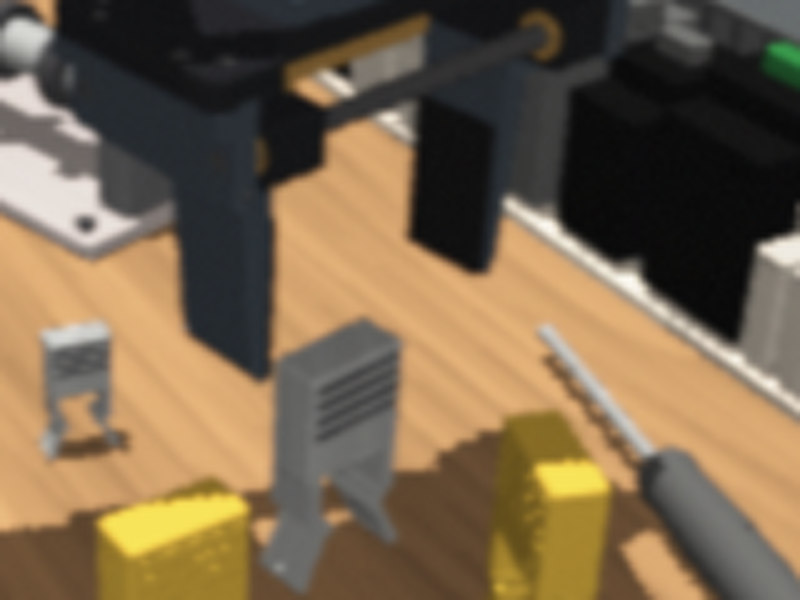

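View pics/t1.png

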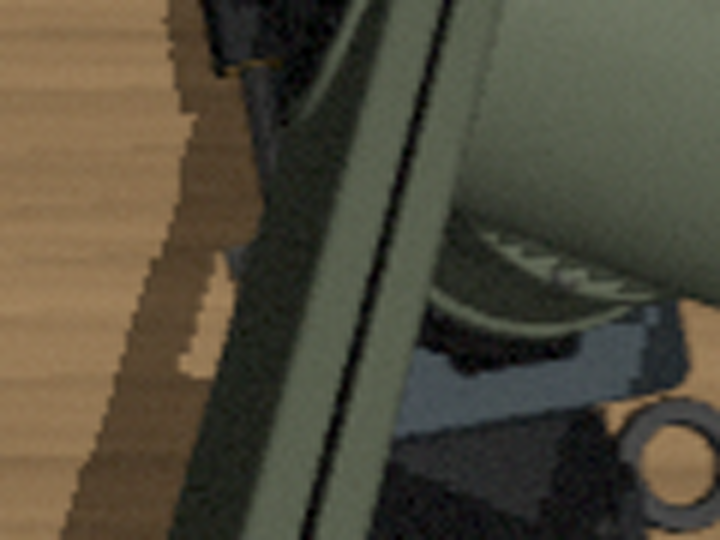

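```bash
python3 - <<'E'
from h import *
s=load("side1.pkl")
a=np.radians(11.05);x=np.array([np.cos(a),np.sin(a),0]);y=np.array([np.sin(a),-np.cos(a),0]);c=np.array([573,-183.7,109.])
for i in(-59,-45.5,45.5,59):
  for j in(-16,16):
    print(i,j,((proj(s,c+i*x+j*y)[0]-[300,150])*5).round(0))
# clip
c=np.array([574,-182,89.])
for i in(-21,21):
  for j in(-10,10): print("clip",i,j,((proj(s,c+i*x+j*y)[0]-[300,150])*5).round(0))
E
```

```text
-59 -16 [171. 342.]
-59 16 [238. 387.]
-45.5 -16 [204. 327.]
-45.5 16 [271. 371.]
45.5 -16 [404. 236.]
45.5 16 [473. 274.]
59 -16 [431. 224.]
59 16 [501. 261.]
clip -21 -10 [271. 357.]
clip -21 10 [313. 383.]
clip 21 -10 [362. 313.]
clip 21 10 [404. 338.]
```

The fingertips at about (268,378) and (485,272) in the crop straddle the clip, whose top corners are at about (275,360) and (400,340). The projections agree to within about 2 mm, so I'll descend and grip.

Request:
drive_tool(series=[[0, [1, -1.5, 15], [0, 0, 0]], [0, [1, -1.5, 35], [0, 0, 0]], [0, [1, -1.5, 50], [0, 0, 0]], [0, [1, -1.5, 58], [0, 0, 0]], [0, [1, -1.5, 58], [0, 0, 0]]])

```text
time_s: 2.2
ee_pos: [573.8, -182.3, 51.3]
ee_rot: [180.0, 0.0, 11.0]
force: [-0.4, -0.4, 0.1]
gripper_width: 91.1
```

Request:
drive_tool(series=[[1, [0, 0, 0], [0, 0, 0]], [1, [0, 0, 0], [0, 0, 0]], [1, [0, 0, 0], [0, 0, 0]], [1, [0, 0, 0], [0, 0, 0]], [1, [0, 0, 0], [0, 0, 0]]], squeeze=40)

```text
time_s: 2.7
ee_pos: [573.9, -182.1, 51.4]
ee_rot: [180.0, -0.0, 11.1]
force: [0.0, -0.2, -0.3]
gripper_width: 54.2
```

```bash
python3 mv.py 574 -182 180 11.3; python3 - <<'E'
from workcell import env
from h import *
f=env.grab_frame("side");pickle.dump(f,open("side2.pkl","wb"))
crop(f,300,150,160,120,5,"s2.png")
E
```

```text
t 2.7 pos [ 573.9 -182.1   51.4] rot [ 1.7998e+02 -2.0000e-02  1.1060e+01] F [ 0.  -0.2 -0.3] w 54.2
shift [ 1.000e-01 -1.000e-01 -1.286e+02] turn [ 0.0003 -0.0004 -0.0042] rows 2.6 0.0
```

View pics/s2.png

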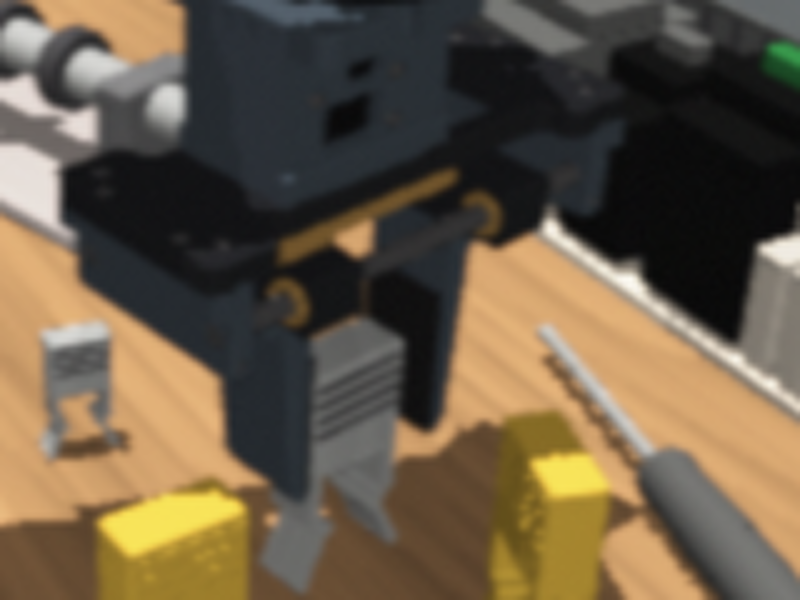

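The fingers have closed to 54 mm, either side of the grey clip's plate at about (355,390). They are still moving, so I'll finish closing.

Request:
drive_tool(series=[[1, [0, 0, 0], [0, 0, 0]], [1, [0, 0, 0], [0, 0, 0]], [1, [0, 0, 0], [0, 0, 0]], [1, [0, 0, 0], [0, 0, 0]], [1, [0, 0, 0], [0, 0, 0]]])

```text
time_s: 3.25
ee_pos: [574.1, -182.2, 51.2]
ee_rot: [180.0, -0.0, 11.1]
force: [1.2, 0.5, 0.3]
gripper_width: 42.1
```

Request:
drive_tool(series=[[1, [0, 0, -10], [0, 0, 0]], [1, [0, 0, -40], [0, 0, 0]], [1, [0, 0, -80], [0, 0, 0]], [1, [0, 0, -120], [0, 0, 0]], [1, [0, 0, -140], [0, 0, 0]]])

```text
time_s: 3.75
ee_pos: [574.7, -182.5, 195.4]
ee_rot: [179.8, -0.2, 11.1]
force: [0.7, -0.7, -1.5]
gripper_width: 42.3
```

```bash
python3 mv.py 610.5 136.5 190 15.6; python3 - <<'E'
from workcell import env
from h import *
f=env.grab_frame("side");pickle.dump(f,open("side3.pkl","wb"))
crop(f,300,80,160,120,5,"s3.png")
E
```

```text
t 3.75 pos [ 574.7 -182.5  195.4] rot [179.84  -0.24  11.05] F [ 0.7 -0.7 -1.5] w 42.3
shift [  96.3 -306.3    4.9] turn [ 0.0029 -0.0041 -0.0793] rows 6.4 0.5
```

View pics/s3.png

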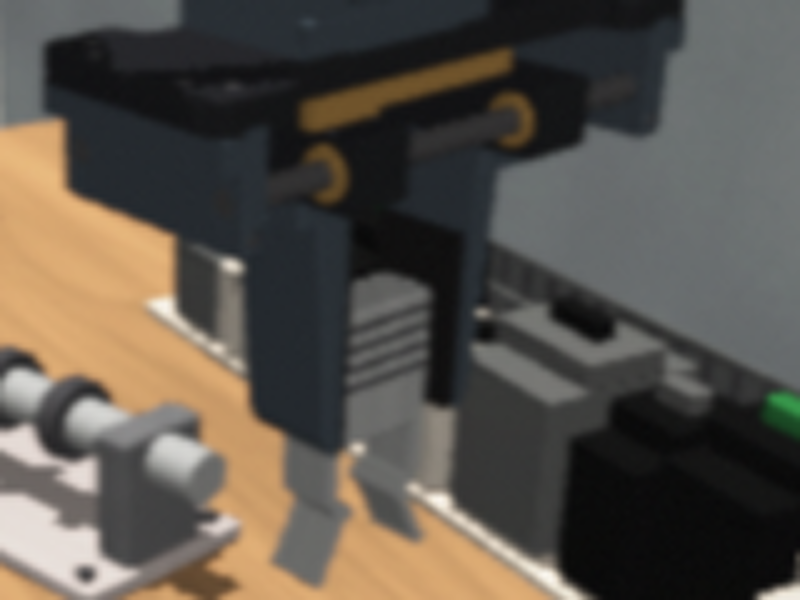

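The clip is held at 42 mm and hangs upright below the fingers, with its feet at about (305,565) and (400,525). Next I'll carry it over the groove.

Request:
drive_tool(series=[[1, [9, -29, 0], [0, 0, -0.01]], [1, [22, -70, 0], [0, 0, -0.03]], [1, [36, -115, 0], [0, 0, -0.05]], [1, [50, -160, 0], [0, 0, -0.07]], [1, [62, -200, 0], [0, 0, -0.08]]])

```text
time_s: 4.3
ee_pos: [595.3, 28.0, 190.2]
ee_rot: [-180.0, 0.1, 15.7]
force: [0.9, 0.8, -1.4]
gripper_width: 42.3
```

```bash
python3 mv.py 610.5 136.5 180 15.6
```

```text
t 4.3 pos [595.3  28.  190.2] rot [-1.7997e+02  1.3000e-01  1.5690e+01] F [ 0.9  0.8 -1.4] w 42.3
shift [  44.  -100.3   10.1] turn [-0.0005  0.0022  0.0015] rows 2.2 0.0
```

Request:
drive_tool(series=[[1, [13, -30, 0], [0, 0, 0]], [1, [30, -70, 0], [0, 0, 0]], [1, [40, -92, 5], [0, 0, 0]], [1, [44, -100, 9], [0, 0, 0]], [1, [44, -100, 9], [0, 0, 0]]])

```text
time_s: 4.8
ee_pos: [610.7, 134.6, 180.4]
ee_rot: [180.0, 0.2, 15.7]
force: [-0.4, 0.5, -1.2]
gripper_width: 42.5
```

```bash
python3 mv.py 610.5 136.5 125 15.6; python3 - <<'E'
from workcell import env
from h import *
f=env.grab_frame("side");pickle.dump(f,open("side4.pkl","wb"))
crop(f,220,60,160,120,5,"s4.png")
f=env.grab_frame("top");pickle.dump(f,open("top4.pkl","wb"))
crop(f,60,90,220,140,3.6,"t4.png")
E
```

```text
t 4.8 pos [610.7 134.6 180.4] rot [179.98   0.2   15.74] F [-0.4  0.5 -1.2] w 42.5
shift [ 0.5 -1.9 55.4] turn [0.0004 0.0035 0.0025] rows 1.1 0.0
```

View pics/s4.png

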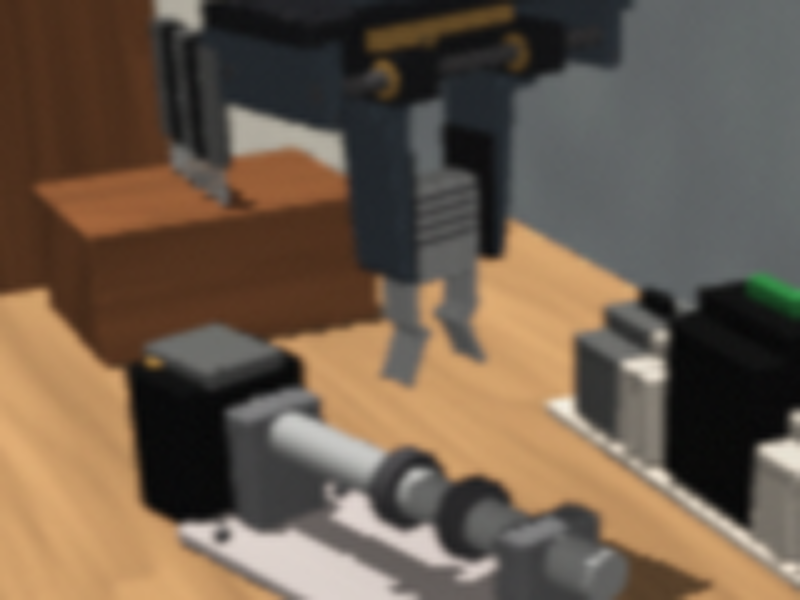

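View pics/t4.png

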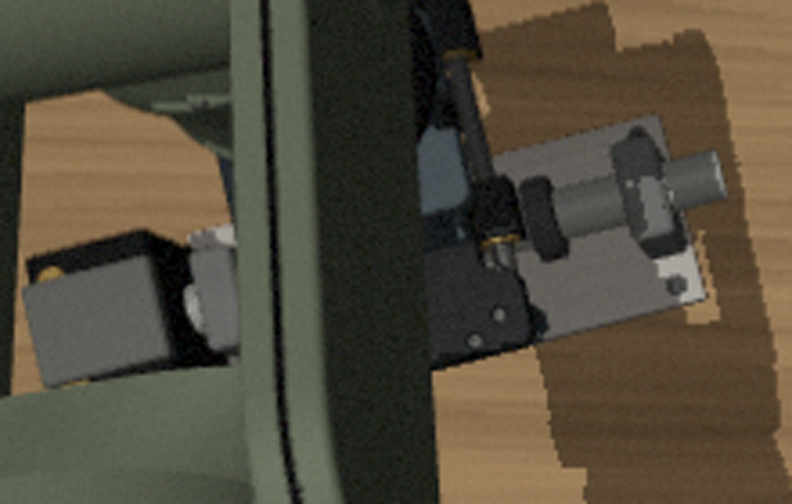

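The clip hangs over the drive, with its feet at about (400,375) and (475,355) in the crop. I'll overlay projected groove and clip geometry on the image to check alignment.

```bash
python3 - <<'E'
from h import *
s=load("side4.pkl"); k=7; x0,y0=280,110; W,H=110,80
im=cv2.resize(s["image"][y0:y0+H,x0:x0+W,::-1].copy(),None,fx=k,fy=k,interpolation=cv2.INTER_CUBIC)
def dr(P,c,r=2):
    for p in proj(s,P): cv2.circle(im,tuple(int(v) for v in ((p-[x0,y0]+.5)*k-.5)),r,c,-1)
a=np.radians(105.6);X=np.array([np.cos(a),np.sin(a),0]);Y=np.array([-np.sin(a),np.cos(a),0]);g=np.array([610.5,136.5,60])
th=np.linspace(0,2*np.pi,40)
for d,c in((-31.5,(0,0,255)),(-17.5,(0,255,0)),(17.5,(0,255,255)),(31.5,(255,0,255))):
    dr([g+d*X+21*(np.cos(t)*Y+np.sin(t)*np.array([0,0,1])) for t in th],c,1)
c=np.array([610.7,134.6,180.4-51]);a=np.radians(105.7);X=np.array([np.cos(a),np.sin(a),0]);Y=np.array([-np.sin(a),np.cos(a),0])
dr([c+i*Y+j*X for i in(-24.5,24.5) for j in(-10,10)],(255,0,0),3)
cv2.imwrite("pics/ov4.png",im)
E
```

```text
(no output)
```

View pics/ov4.png

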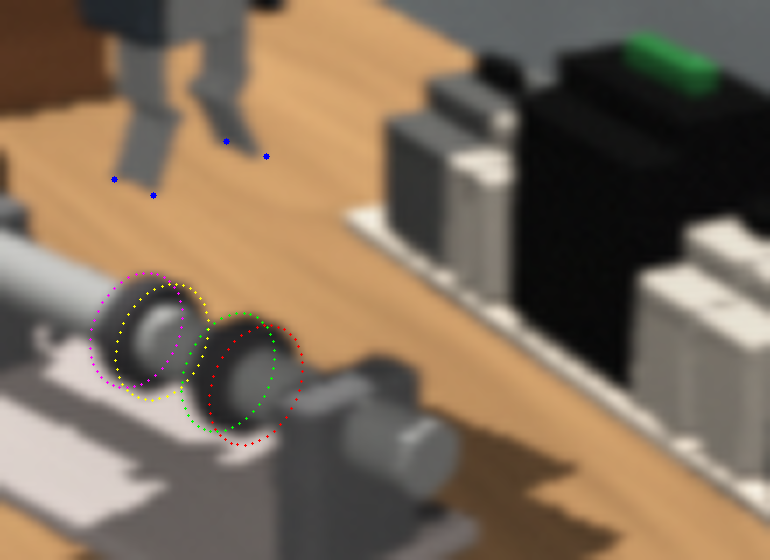

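Against the overlay the collars sit about 1–2 mm toward +x, and the shaft line in the top view agrees. I'll aim at (612, 137), lower to just above the shaft and check again.

```bash
python3 mv.py 612 137 125 15.6
```

```text
t 4.9 pos [611.2 133.  181.5] rot [1.7995e+02 1.0000e-01 1.5610e+01] F [ 1.4  0.6 -1.1] w 42.1
shift [ 2.  -3.7 56.5] turn [0.0009 0.0018 0.0002] rows 1.1 0.0
```

Request:
drive_tool(series=[[1, [2, -3.7, 5], [0, 0, 0]], [1, [2, -3.7, 20], [0, 0, 0]], [1, [2, -3.7, 40], [0, 0, 0]], [1, [2, -3.7, 52], [0, 0, 0]], [1, [2, -3.7, 56], [0, 0, 0]]])

```text
time_s: 5.4
ee_pos: [611.8, 137.4, 124.5]
ee_rot: [180.0, 0.2, 15.6]
force: [-0.9, -0.6, -1.4]
gripper_width: 42.1
```

Request:
drive_tool(series=[[1, [0, 0, 0], [0, 0, 0]], [1, [0, 0, 0], [0, 0, 0]], [1, [0, 0, 0], [0, 0, 0]], [1, [0, 0, 0], [0, 0, 0]], [1, [0, 0, 0], [0, 0, 0]]])

```text
time_s: 5.9
ee_pos: [612.9, 138.4, 126.5]
ee_rot: [180.0, -0.0, 15.6]
force: [-0.0, 0.2, -2.6]
gripper_width: 42.4
```

```bash
python3 mv.py 612 137 104 15.6;python3 - <<'E'
from workcell import env
from h import *
f=env.grab_frame("side");pickle.dump(f,open("side5.pkl","wb"))
crop(f,270,100,100,75,8,"s5.png")
E
```

```text
t 5.9 pos [612.9 138.4 126.5] rot [ 1.7999e+02 -5.0000e-02  1.5650e+01] F [-0.   0.2 -2.6] w 42.4
shift [-1.2  1.2 22.5] turn [ 0.0002 -0.0009  0.0008] rows 0.5 0.0
```

View pics/s5.png

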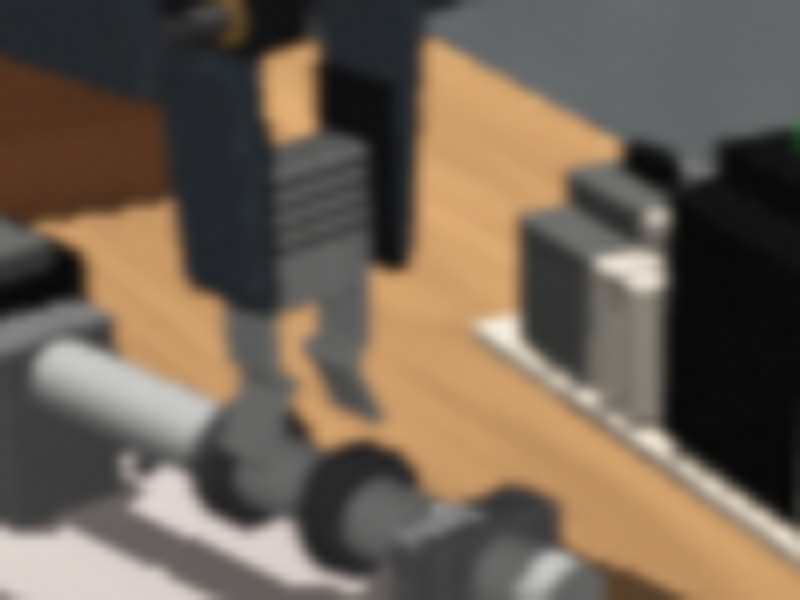

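```bash
cat > ov.py <<'E'
import sys
from h import *
n,gx,gy,cx,cy,cz,out=sys.argv[1],*map(float,sys.argv[2:7]),sys.argv[7]
s=load(n); k=8; x0,y0=270,100; W,H=100,75
im=cv2.resize(s["image"][y0:y0+H,x0:x0+W,::-1].copy(),None,fx=k,fy=k,interpolation=cv2.INTER_CUBIC)
def dr(P,c,r=1):
    for p in proj(s,P): cv2.circle(im,tuple(int(v) for v in ((p-[x0,y0]+.5)*k-.5)),r,c,-1)
a=np.radians(105.6);X=np.array([np.cos(a),np.sin(a),0]);Y=np.array([-np.sin(a),np.cos(a),0]);g=np.array([gx,gy,60]);Z=np.array([0,0,1])
th=np.linspace(0,2*np.pi,50)
for d,c in((-31.5,(0,0,255)),(-17.5,(0,255,0)),(17.5,(0,255,255)),(31.5,(255,0,255))):
    dr([g+d*X+21*(np.cos(t)*Y+np.sin(t)*Z) for t in th],c)
c=np.array([cx,cy,cz-51])
dr([c+i*Y+j*X for i in(-24.5,24.5) for j in(-10,10)],(255,0,0),3)
dr([c+i*Y+j*X+z*Z for i in(-21,21) for j in(-10,10) for z in(45,89)],(255,128,0),3)
cv2.imwrite("pics/"+out,im)
E
python3 ov.py side5.pkl 612 137 612.9 138.4 126.5 ov5.png
```

```text
(no output)
```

View pics/ov5.png

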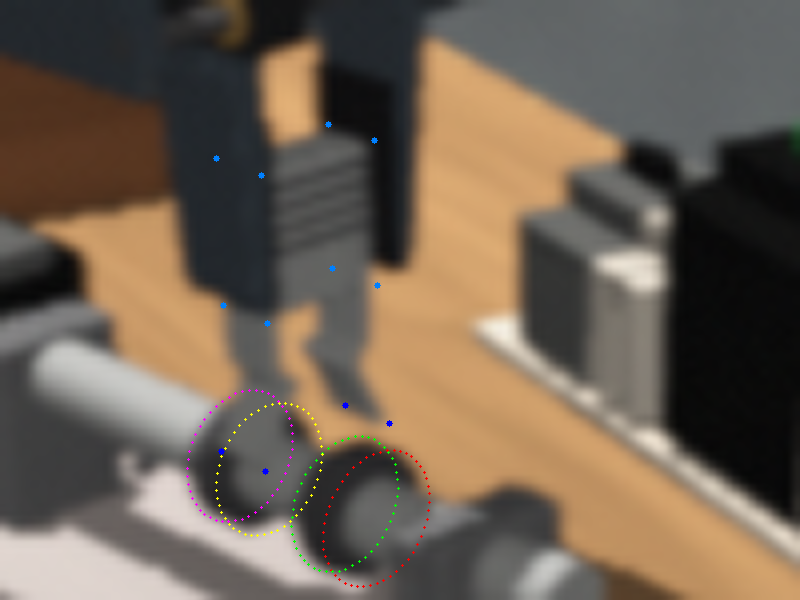

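```bash
python3 - <<'E'
from h import *
s=load("side0.pkl");t=load("top0.pkl")
a=np.radians(105.6);X=np.array([np.cos(a),np.sin(a),0]);Y=np.array([-np.sin(a),np.cos(a),0]);g=np.array([612,137,60.])
# sample intensity along perpendicular line through the axis in the image
def prof(f,d):
    p=proj(f,g+d*X)[0];q=proj(f,g+(d+1)*X)[0];u=(q-p)/np.linalg.norm(q-p);n=np.array([-u[1],u[0]])
    ss=np.arange(-14,14.01,.25)
    m=np.array([p+v*n for v in ss],np.float32)
    hsv=cv2.cvtColor(f["image"],cv2.COLOR_RGB2HSV).astype(np.float32)
    sat=cv2.remap(hsv[:,:,1],m[:,0].reshape(1,-1),m[:,1].reshape(1,-1),1)[0]
    val=cv2.remap(hsv[:,:,2],m[:,0].reshape(1,-1),m[:,1].reshape(1,-1),1)[0]
    return ss,sat,val,p,n
for nm,f,ds in(("top",t,(-55,-10,0,10,50,70,90)),("side",s,(-55,-10,0,10,60,75))):
    for d in ds:
        ss,sat,val,p,n=prof(f,d)
        print(nm,d,"px/mm",np.linalg.norm(proj(f,g+d*X+Y)[0]-p).round(2)); print(" v",val[::4].astype(int).tolist()); 
E
```

```text
top -55 px/mm 0.56
 v [140, 141, 139, 139, 140, 132, 76, 70, 65, 81, 95, 106, 110, 116, 126, 129, 126, 116, 112, 107, 99, 92, 116, 138, 137, 137, 135, 134, 136]
top -10 px/mm 0.56
 v [139, 139, 140, 140, 136, 90, 75, 64, 72, 87, 97, 105, 112, 118, 126, 128, 122, 114, 108, 104, 97, 97, 115, 135, 135, 136, 135, 137, 137]
top 0 px/mm 0.57
 v [138, 138, 138, 138, 135, 108, 79, 73, 70, 86, 96, 108, 110, 117, 127, 128, 122, 116, 108, 104, 92, 93, 127, 136, 136, 135, 135, 135, 134]
top 10 px/mm 0.57
 v [80, 75, 78, 78, 78, 77, 77, 61, 72, 87, 98, 105, 111, 118, 128, 129, 123, 114, 109, 102, 93, 78, 81, 116, 135, 135, 136, 134, 135]
top 50 px/mm 0.57
 v [137, 136, 136, 135, 120, 87, 73, 69, 78, 91, 100, 107, 112, 121, 128, 127, 120, 112, 105, 101, 92, 99, 134, 135, 134, 135, 133, 133, 133]
top 70 px/mm 0.57
 v [138, 137, 135, 136, 127, 89, 71, 66, 77, 90, 101, 107, 112, 120, 128, 126, 119, 111, 106, 98, 92, 103, 135, 137, 136, 136, 136, 135, 136]
top 90 px/mm 0.57
 v [139, 138, 137, 136, 131, 84, 73, 66, 77, 90, 104, 108, 115, 123, 125, 123, 118, 111, 105, 99, 96, 113, 136, 136, 136, 138, 13
[... 279 characters left out ...]
6, 85, 111, 153, 184, 195, 200, 202, 202, 200]
side 0 px/mm 0.34
 v [97, 108, 150, 193, 210, 211, 210, 203, 181, 140, 86, 72, 79, 89, 94, 100, 107, 123, 138, 156, 179, 198, 202, 200, 197, 199, 203, 205, 203]
side 10 px/mm 0.34
 v [97, 103, 143, 192, 210, 208, 193, 156, 107, 77, 81, 102, 127, 150, 167, 181, 190, 193, 183, 150, 120, 140, 182, 199, 198, 196, 201, 205, 205]
side 60 px/mm 0.33
 v [99, 105, 146, 193, 209, 210, 212, 205, 189, 147, 101, 103, 127, 150, 167, 182, 190, 192, 188, 185, 191, 196, 196, 196, 201, 205, 203, 198, 195]
side 75 px/mm 0.33
 v [100, 99, 95, 87, 81, 95, 126, 129, 122, 95, 88, 104, 129, 152, 170, 183, 191, 194, 191, 188, 189, 193, 196, 194, 193, 198, 203, 202, 198]
```

Top-view silhouettes put the shaft axis about 1 mm further toward +x, and the side view suggests slightly more. I'll shift 1.5 mm along tool x and descend gently, watching the force.

Request:
drive_tool(series=[[1, [1.5, 0, 0], [0, 0, 0]], [1, [1.5, 0, 4], [0, 0, 0]], [1, [1.5, 0, 9], [0, 0, 0]], [1, [1.5, 0, 14], [0, 0, 0]], [1, [1.5, 0, 18], [0, 0, 0]]])

```text
time_s: 6.45
ee_pos: [613.7, 138.7, 107.2]
ee_rot: [180.0, 0.1, 15.6]
force: [-0.5, -0.1, -1.9]
gripper_width: 42.5
```

Request:
drive_tool(series=[[1, [0, 0, 0], [0, 0, 0]], [1, [0, 0, 0], [0, 0, 0]], [1, [0, 0, 1], [0, 0, 0]], [1, [0, 0, 2], [0, 0, 0]], [1, [0, 0, 2], [0, 0, 0]]])

```text
time_s: 6.95
ee_pos: [614.0, 138.7, 106.0]
ee_rot: [180.0, 0.0, 15.6]
force: [-0.6, 0.2, -1.1]
gripper_width: 42.3
```

```bash
python3 mv.py 613 137 78.5 15.6;python3 - <<'E'
from workcell import env
from h import *
f=env.grab_frame("side");pickle.dump(f,open("side6.pkl","wb"))
crop(f,270,100,100,75,8,"s6.png")
E
```

```text
t 6.95 pos [614.  138.7 106. ] rot [179.99   0.    15.64] F [-0.6  0.2 -1.1] w 42.3
shift [-1.5  1.4 27.5] turn [0.0001 0.     0.0007] rows 0.6 0.0
```

View pics/s6.png

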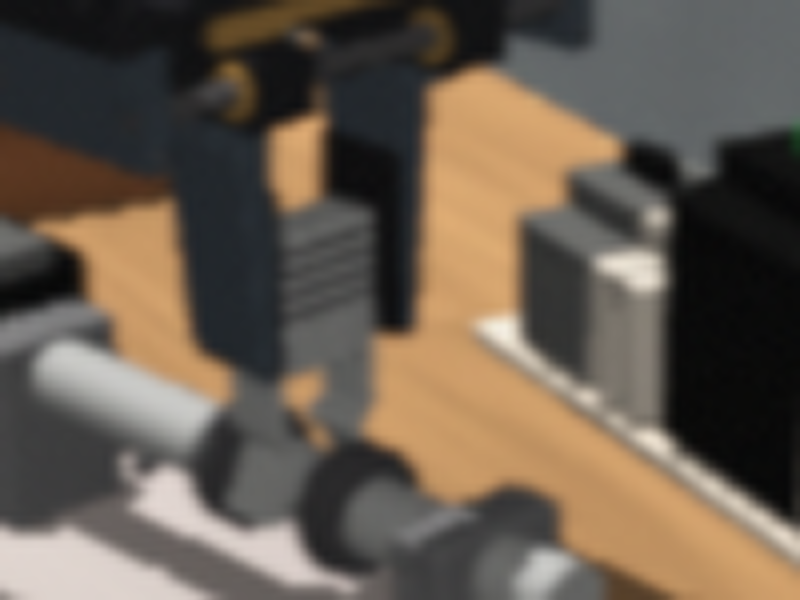

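The clip now straddles the shaft inside the groove, with its near foot at about (255,490) between the collars and no force reading. I'll press on.

Request:
drive_tool(series=[[1, [0, 1, 1], [0, 0, 0]], [1, [0, 1, 3], [0, 0, 0]], [1, [0, 1, 5], [0, 0, 0]], [1, [0, 1, 7], [0, 0, 0]], [1, [0, 1, 8], [0, 0, 0]]])

```text
time_s: 7.5
ee_pos: [614.5, 137.8, 98.8]
ee_rot: [180.0, -0.0, 15.6]
force: [-1.5, -0.1, 6.1]
gripper_width: 42.3
```

Request:
drive_tool(series=[[1, [0, 0, 1], [0, 0, 0]], [1, [0, 0, 2], [0, 0, 0]], [1, [0, 0, 3], [0, 0, 0]], [1, [0, 0, 4], [0, 0, 0]], [1, [0, 0, 5], [0, 0, 0]]])

```text
time_s: 8.0
ee_pos: [614.7, 137.8, 94.3]
ee_rot: [180.0, -0.1, 15.6]
force: [-2.0, -0.4, 5.9]
gripper_width: 42.4
```

Request:
drive_tool(series=[[1, [-0.5, 0, 2], [0, 0, 0]], [1, [-0.5, 0, 4], [0, 0, 0]], [1, [-0.5, 0, 6], [0, 0, 0]], [1, [-0.5, 0, 8], [0, 0, 0]], [1, [-0.5, 0, 10], [0, 0, 0]]])

```text
time_s: 8.5
ee_pos: [613.6, 137.6, 82.6]
ee_rot: [180.0, 0.0, 15.6]
force: [-0.6, -0.5, 1.2]
gripper_width: 42.2
```

Request:
drive_tool(series=[[1, [-0.5, 0, 1], [0, 0, 0]], [1, [-0.5, 0, 2], [0, 0, 0]], [1, [-0.5, 0, 3], [0, 0, 0]], [1, [-0.5, 0, 4], [0, 0, 0]], [1, [-0.5, 0, 4], [0, 0, 0]]])

```text
time_s: 9.0
ee_pos: [613.2, 137.5, 78.6]
ee_rot: [-180.0, 0.0, 15.6]
force: [-1.2, 0.3, -3.3]
gripper_width: 42.4
```

```bash
python3 mv.py 613 137 78.5 15.6;python3 - <<'E'
from workcell import env
from h import *
f=env.grab_frame("side");pickle.dump(f,open("side7.pkl","wb"))
crop(f,270,100,100,75,8,"s7.png")
E
```

```text
t 9.0 pos [613.2 137.5  78.6] rot [-1.800e+02  4.000e-02  1.564e+01] F [-1.2  0.3 -3.3] w 42.4
shift [-0.3  0.4  0.1] turn [0.     0.0006 0.0007] rows 0.0 0.0
```

View pics/s7.png

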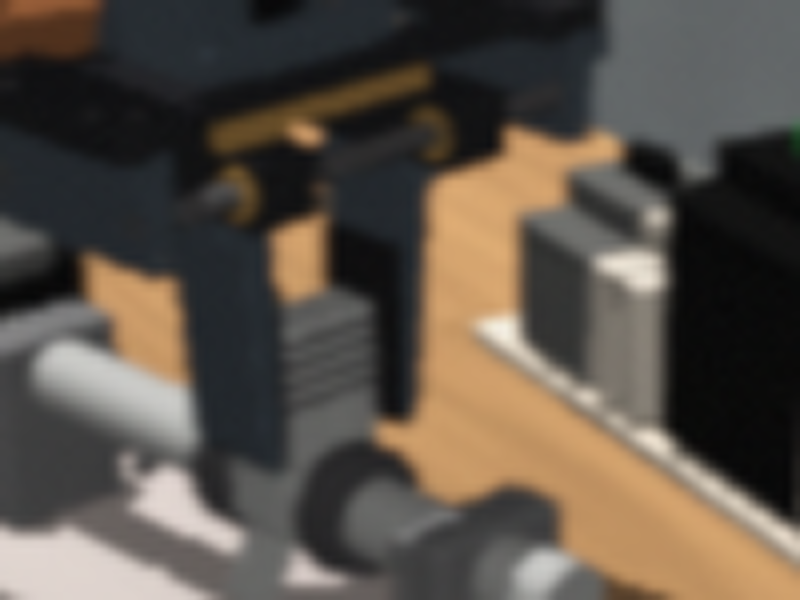

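The clip is down over the shaft, and the force has dropped past the peak and turned slightly negative, so it is being drawn in. I'll press a little further to find the stop.

Request:
drive_tool(series=[[1, [0, 0, 0.3], [0, 0, 0]], [1, [0, 0, 0.6], [0, 0, 0]], [1, [0, 0, 0.9], [0, 0, 0]], [1, [0, 0, 1.2], [0, 0, 0]], [1, [0, 0, 1.2], [0, 0, 0]]])

```text
time_s: 9.55
ee_pos: [613.3, 137.5, 78.5]
ee_rot: [180.0, -0.0, 15.6]
force: [-2.1, -0.9, 3.3]
gripper_width: 42.7
```

Request:
drive_tool(series=[[1, [0, 0, 0.5], [0, 0, 0]], [1, [0, 0, 1], [0, 0, 0]], [1, [0, 0, 1.5], [0, 0, 0]], [1, [0, 0, 1.5], [0, 0, 0]], [1, [0, 0, 1.5], [0, 0, 0]]])

```text
time_s: 10.05
ee_pos: [613.3, 137.5, 78.4]
ee_rot: [180.0, -0.0, 15.6]
force: [-4.6, -1.1, 11.4]
gripper_width: 41.9
```

The tip stays at 78.4 mm (78.5 expected at home) while the force rises to 11 N, so the clip has hit its stop. I'll relieve the push, then open.

Request:
drive_tool(series=[[1, [0, 0, -1], [0, 0, 0]], [1, [0, 0, -2], [0, 0, 0]], [0.5, [0, 0, -2], [0, 0, 0]], [0.35, [0, 0, -2], [0, 0, 0]], [0.3, [0, 0, -2], [0, 0, 0]]])

```text
time_s: 10.55
ee_pos: [613.9, 137.7, 78.2]
ee_rot: [180.0, -0.1, 15.6]
force: [0.5, -0.6, -0.0]
gripper_width: 59.1
```

Request:
drive_tool(series=[[0.2, [0, 0, 0], [0, 0, 0]], [0.2, [0, 0, 0], [0, 0, 0]], [0.2, [0, 0, 0], [0, 0, 0]], [0.2, [0, 0, 0], [0, 0, 0]], [0.2, [0, 0, 0], [0, 0, 0]]])

```text
time_s: 11.05
ee_pos: [613.4, 137.5, 78.4]
ee_rot: [180.0, -0.0, 15.6]
force: [0.9, 0.1, -0.5]
gripper_width: 73.1
```

Request:
drive_tool(series=[[0.2, [0, 0, -10], [0, 0, 0]], [0.2, [0, 0, -35], [0, 0, 0]], [0.2, [0, 0, -70], [0, 0, 0]], [0.2, [0, 0, -110], [0, 0, 0]], [0.2, [0, 0, -140], [0, 0, 0]]])

```text
time_s: 11.55
ee_pos: [614.0, 137.7, 221.9]
ee_rot: [180.0, -0.2, 15.6]
force: [0.5, 0.9, 0.1]
gripper_width: 73.2
```

Request:
drive_tool(series=[[0.2, [-40, 0, -10], [0, 0, 0]], [0.2, [-80, 0, -20], [0, 0, 0]], [0.2, [-120, 0, -20], [0, 0, 0]], [0.2, [-150, 0, -20], [0, 0, 0]], [0.2, [-160, 0, -20], [0, 0, 0]]])

```text
time_s: 12.05
ee_pos: [456.7, 93.8, 239.6]
ee_rot: [180.0, -0.0, 15.6]
force: [1.3, -0.4, -0.6]
gripper_width: 73.0
```

```bash
python3 mv.py 613 137 78.5 15.6;python3 - <<'E'
from workcell import env
from h import *
f=env.grab_frame("side");pickle.dump(f,open("side8.pkl","wb"))
f=env.grab_frame("top");pickle.dump(f,open("top8.pkl","wb"))
crop(f,0,60,640,340,1.25,"t8.png")
E
python3 ov.py side8.pkl 613 137 613.3 137.3 78.5 ov8.png
```

```text
t 12.05 pos [456.7  93.8 239.6] rot [ 1.7999e+02 -3.0000e-02  1.5630e+01] F [ 1.3 -0.4 -0.6] w 73.0
shift [162.1   0.4 161.2] turn [ 0.0002 -0.0006  0.0006] rows 4.6 0.0
```

View pics/ov8.png

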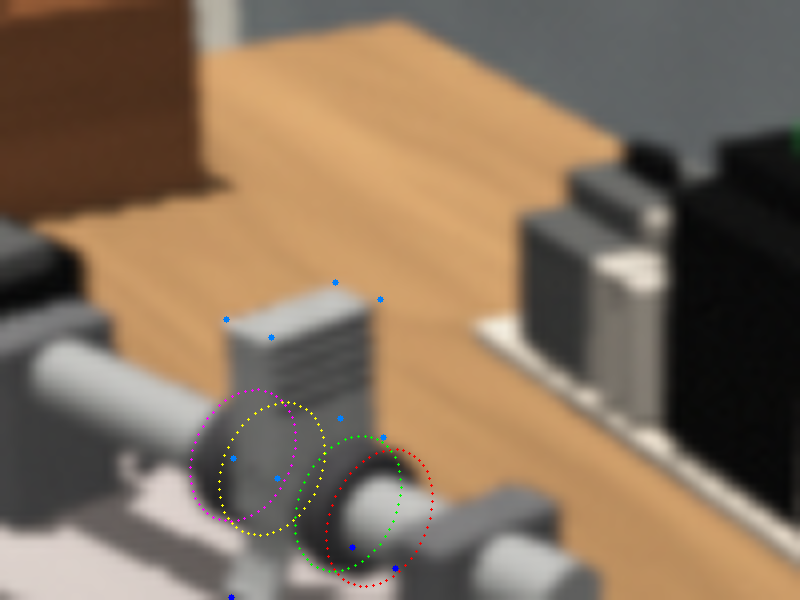

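View pics/t8.png

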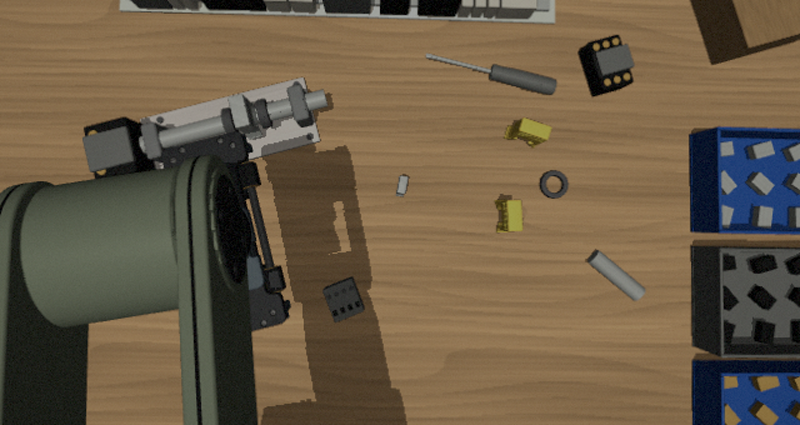

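In the side view the clip stands upright on the shaft between the collars, with its top at about (300,315). It is within about 1.5 mm of the predicted home pose, the same offset seen while it was held. In the top view the small clip (322,208) and the ring (443,207) haven't moved.

```bash
python3 -c "
from workcell import env
print(env.job_done(), env.state()['time_s'])"
```

```text
the job is handed in; nothing more can be done
the job is handed in; nothing more can be done
```

I gripped the larger grey clip by its plate and pushed it straight down onto the shaft between the two dark collars until it snapped home. Then I let go, backed the arm off, and handed the job in at about 12 s; no verdict was given.

- **Snap and stop:** the upward force peaked at about 6 N as the lips spread, then turned slightly negative as the clip was drawn in. It then hit a firm stop: the tip held at 78.4 mm (78.5 expected at home) while the force rose to 11 N.
- **After release:** the side view shows the clip upright on the shaft, between the collars and clear of the gripper. In the top view, the small clip and the spare collar have not moved.
- **Small disagreements:** the clip's top appears about 1.5 mm lower in the side view than predicted. The same offset showed while the clip was still held, so I put it down to calibration. The two cameras also differed by about 1 to 3 mm on the shaft's sideways position, within the clip mouth's margin. Sideways force reached 4.6 N during the final press and dropped to about 1 N after release.

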